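Register a routing template on its jig and switch on the vacuum

TASK

Put the plywood routing template on the jig so that both dowels come up through its two holes and it lies flush on the jig (the big hole goes over the thick dowel). Then flip the bat toggle on the vacuum control box over to its other side, and let go. Leave the mallet, the plane and the offcut where they are.

Things in the scene. Friction and masses are not known exactly. Their poses are not given: they have to be found in the camera images.
- template_grip (a point): Centre of the dark wooden grip block, 90 (x) x 24 (y) x 48 mm high, on the middle of the loose flat plywood template (0.25 to 0.5 kg). Plate under it: 170 (x) x 110 (y) x 12 mm, plus a tongue 24 mm long, 56 wide, at its +x end. This point is 36 mm above the plate's underside. x points along the plate to the tongue, z up.
- big_hole (a point): Centre of the template's big through hole, 20 mm diameter, at the plate's top face; 66 mm from the block's centre along +x (tongue end). The small hole, 14 mm diameter, lies 66 mm from the block's centre along -x. Axes as template_grip.
- jig_nest (a point): Centre of the fixed jig's top: base 270 (x) x 170 (y) mm, two flat grey rails whose tops are 30 mm above the bench, a 36 mm wide slot along x between them; z up. The template belongs flush on the rails with its tongue towards +x, the 132 mm spaced holes over two dowels that stand in the slot; block centre then 36 mm above this point, within 10 mm of it along x, 0 in y.
- jig_slot (a point): The slot's +x end, at rail height, 135 mm from jig_nest; same axes. A fixed steel bar in the slot, below the rails, carries two dowels on its middle line (y = 0), 132 mm apart: 18 mm thick at the +x end, 12 mm at -x, tops 18 mm above the rails, 1.5 mm chamfer. The bar's place differs: the dowels' mid-point is -10 to +10 mm from jig_nest along x, not measured; find it by touch or sight.
- toggle_pivot (a point): Pivot of the bat toggle, on top of the fixed grey vacuum control box (110 (x) x 85 (y) x 60 mm high); 62 mm above the bench. Axes are the box's: x along its length, z up. The steel bat is 66 mm long from the pivot, 9 mm thick at its foot and 18 mm near its end, and swings in the box's x-z plane.
- toggle (a joint): Angle of the bat toggle in rad: 0 = off, leaning 0.45 rad from vertical to the box's -x; 0.9 = on, leaning 0.45 rad to +x. An over-centre spring (up to about 0.11 N m, about 2 N near the end of the bat) snaps it to whichever side of 0.45 it is on.
- mallet: Bystander: wooden mallet, about 270 mm long, 60 mm high, lying on the bench; origin under it.
- plane: Bystander: wooden hand plane 170 x 55 mm, 95 mm high; origin at the centre of its sole.
- offcut: Bystander: pale wooden offcut 150 x 60 x 35 mm; origin at the centre of its underside.
Things that resemble listed ones, but are neither listed nor needed, are in the scene too. What is shaped like the part that bears template_grip but green is not meant.

How it is judged:
By the outcome, as a careful person would: the job done as asked, in the order asked, and still so for the second after the job is handed in, with the robot touching nothing.
It also fails if it takes over 67 s, if anything falls off the work surface, if the arm or the gripper's body presses on something with over 40 N, if the wrist force passes 120 N, or if a joint passes its speed limit or range.

ROBOT

A 6-joint arm with a two-finger parallel gripper is mounted at the origin on the work surface. World frame = base frame: x ahead of the robot, y to its left, z up, the work surface at z = 0. Lengths are in m, angles in rad, forces in N, time in s.
With the tool pointing down it reaches from about 0.35 to 0.975 m from the base axis. Payload 4.9 kg.
Tool frame: the origin (TCP) lies at the very end of the fingers, on their centre line; the grasp point (between the pads) lies 19 mm behind it; z points along the fingers, y is the direction in which the jaws open and shut (so a half turn about z gives the same grasp; the last joint's range is limited). The gripper opens to 85 mm and grips with 20 to 120 N. Pads are 22 mm wide; open, the fingers measure 114 mm over their backs; the gripper's body (76 mm by 85 mm) begins 54 mm behind the grasp point. The pads swing forward as they close: fully open they stand 13 mm farther back than shut.
Start: joints at [1.176, 0.053, 1.613, -0, 1.476, -0.119], TCP at [0.17, 0.601, 0.231] pointing down, gripper open.
Joint ranges: [-3.01, 3.01], [-1.01, 2.22], [0.06, 2.58], [-1.02, 4.17], [0.09, 2.62], [-3.14, 3.14]. Speed limits (rad/s): [2.57, 2.57, 3.14, 3.14, 3.14, 3.14].

INTERFACE

Orientations are given as a unit quaternion [w, x, y, z].
In Python, from plant import state, grab_frame, camera_model, job_done, search_frame, masks_of, place_of gives the robot as it stands.
- The arm moves only by the tool drive_tool, never from a script. Its argument "series" is a list of rows, each a list of 2 entries, a list of its own where there are three numbers: the shift along the world's x, y, z in m, then the turn, a rotation vector about the world's x, y, z in degrees. A call has 1 to 8 rows; each row is the pose to reach, as a shift and turn from the pose commanded when the call began; what a row does not reach only later rows make up. A row lasts 1/10 s, in which the tool goes at most 50 mm and 8.59 degrees, less where a joint would pass 70% of its speed; a pose out of reach is approached as far as the arm can. A call with a gripper value outside its range is refused whole. "fingers" is the closure, from -1 (fully open) to 1 (shut), so that 0 is half open, set as the call begins (left out, the last holds). The fingers move at their own pace and stop on an object; the grip force is fixed at half the most. Time passes only in rows, so rows that repeat a pose let the fingers close. It gives the time, the measured TCP pose, the force and the opening at its end, in the units of the state.
- state(): the state, without advancing time (a new reading comes with each control period).
- grab_frame(name): name is "scene" or "top"; returns the picture (400x640x3 uint8, red, green, blue); there is no depth.
- camera_model(name): a dict with "fovy" (degrees; the focal length in pixels is half the picture's height over the tangent of half this angle, whatever the lens; pixels are square), "cx", "cy" (the principal point, pixels), "D" ([k1, k2, p1, p2, k3] as OpenCV has them; the pictures are not rectified), "rvec" (rotation vector, rad) and "tvec" (3), from world to camera coordinates, as OpenCV has them. Camera axes: x right, y down, z forward; pixel columns grow to the right and rows downward; lengths in m; the calibration is good to about 2 mm. A picture is of the moment at which its call begins. camera_model takes no time and is no camera call.
- job_done(): hands the job in, once; it reports no verdict.
Trained networks look in the newest picture that a camera, given by its name, has taken for a name from the list of things; names that differ only in an ending like _2 or _b are one class to them, and where a whole thing is asked for, a point or a joint stands for the part that bears it (a point fixed in the world has none). Each returns a list of dicts, best first, with "confidence" (0 to 1); they miss things now and then, are a little off and sometimes report something else, mostly with a low value. They report only what shows in the picture. A call takes as long as a camera call. They do not tell look-alikes from the thing itself.
- search_frame(camera, name): "location" ([x, y, z] in m, in world coordinates, good to about 4 mm: the middle of the surface that is visible of it).
- masks_of(camera, name): "pixels" (400x640 bool, what is visible of it).
- place_of(camera, name): "location" ([x, y, z] in m, in world coordinates, good to about 4 mm: a listed point, or the origin of a listed thing).
The state is a dict: "time": time; "joint_pos": joint angles; "joint_vel": joint speeds; "joint_efforts": joint torques, N m; "tool_pos": TCP position; "tool_rot": TCP orientation; "contact_force": force on the tool from outside, world axes, zero at the start; "ft_torque": the same for the moment, N m; "gripper_width": opening from 0.0 (shut) to 1.0 (fully open).
Only numpy, scipy, OpenCV 4.12 (cv2) and the standard library are available. Lean on these libraries where they do the work, as an engineer would, in place of code of your own. Each camera call takes 0.05 s, during which the arm holds its last target.

## Working session

There is one attempt and no reset: what is moved stays moved. The work goes in short steps, Python scripts to look and compute and a tool call to move; the robot and the scene stay as the last step left them, time stands still between calls to the robot, and variables do not carry over. Pictures are saved under pics/ and viewed, and the job is handed in when it is done.

Besides the shell and the picture viewer there is one more tool, called after "Request:" by a JSON object that holds its "api" and its "payload". drive_tool: Moves the arm, as the interface text tells. Its arguments: {"type":"object","properties":{"series":{"type":"array","items":{"type":"array"}},"fingers":{"type":"number"}},"required":["series"]}

```bash
mkdir -p pics; ls
python3 - <<'E'
from plant import *
import cv2
for c in ("scene","top"):
    im=grab_frame(c); cv2.imwrite(f"pics/{c}0.png",im[:,:,::-1])
    for n in ("template_grip","big_hole","jig_nest","jig_slot","toggle_pivot"):
        print(c,n,[(round(d["confidence"],2),[round(float(v),4) for v in d["location"]]) for d in place_of(c,n)])
    m=camera_model(c); print(m)
print(state())
E
```

```text
pics
scene template_grip [(0.66, [0.4985, -0.3318, 0.03]), (0.6, [0.2418, -0.3028, 0.0341])]
scene big_hole [(0.83, [0.5679, -0.3298, 0.0108]), (0.68, [0.1764, -0.285, 0.0116])]
scene jig_nest [(0.69, [0.4847, 0.0097, 0.0268])]
scene jig_slot [(0.57, [0.6187, -0.009, 0.0274])]
scene toggle_pivot [(0.66, [0.4499, 0.286, 0.0641])]
{'fovy': 44.59373053678632, 'cx': 313.2450516575692, 'cy': 196.66548405711313, 'D': array([-0.06432327,  0.        ,  0.        ,  0.        ,  0.        ]), 'rvec': array([ 1.99311022,  1.65313159, -0.54990588]), 'tvec': array([-0.10237496, -0.36242907,  1.79741318])}
top template_grip [(0.65, [0.4983, -0.33, 0.0397]), (0.65, [0.2387, -0.2988, 0.0338])]
top big_hole [(0.85, [0.1727, -0.2855, 0.0071]), (0.84, [0.5672, -0.3285, 0.0095])]
top jig_nest [(0.72, [0.4865, 0.0106, 0.029])]
top jig_slot [(0.8, [0.617, -0.014, 0.0314])]
top toggle_pivot [(0.93, [0.4449, 0.2879, 0.0662])]
{'fovy': 43.88520535562736, 'cx': 327.6927529907775, 'cy': 198.44759360527675, 'D': array([-0.03031991,  0.        ,  0.        ,  0.        ,  0.        ]), 'rvec': array([ 2.12518384, -2.12854269,  0.16209008]), 'tvec': array([0.01420572, 0.52577034, 1.29359276])}
{'time': 0.6, 'joint_pos': array([ 1.17594278e+00,  5.26533971e-02,  1.61289671e+00,  4.05949251e-05,
        1.47600979e+00, -1.19037109e-01]), 'joint_vel': array([ 7.46669845e-06,  1.60542792e-03,  2.68041636e-04,  1.33708274e-03,
       -3.22832532e-03,  1.30158035e-03]), 'joint_efforts': array([-6.33139771e-04, -3.93415153e+01, -3.70231783e+01, -9.29680959e-05,
        8.27677304e-04,  1.58975606e-06]), 'tool_pos': array([0.1702117 , 0.60135674, 0.23133446]), 'tool_rot': array([-1.53812045e-05,  1.37473397e-01,  9.90505459e-01,  2.09742469e-05]), 'contact_force': array([-1.13899697,  0.1093502 , -0.1799207 ]), 'ft_torque': array([-0.03828083, -0.00024532, -0.02247297]), 'gripper_width': 0.993417445720216}
```

View pics/scene0.png

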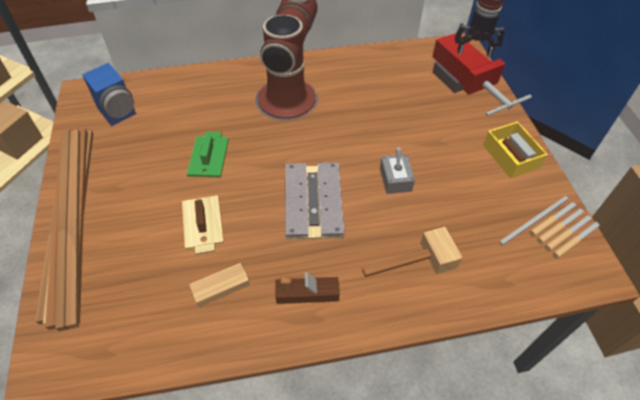

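View pics/top0.png

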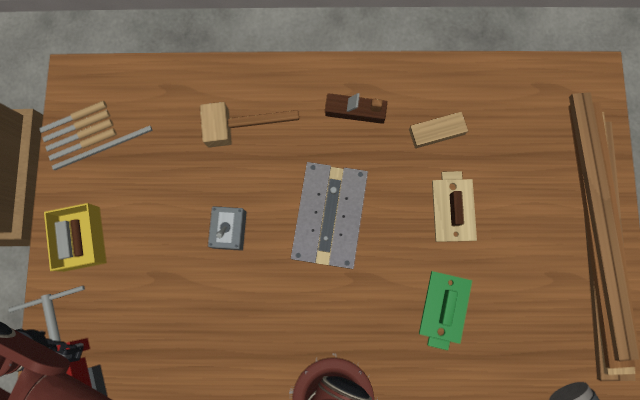

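```bash
cat > h.py <<'E'
import numpy as np, cv2
from plant import *
def K(m):
    f=200/np.tan(np.radians(m["fovy"])/2); return np.array([[f,0,m["cx"]],[0,f,m["cy"]],[0,0,1.]])
def unproj(c,px,z):
    m=camera_model(c); R=cv2.Rodrigues(m["rvec"])[0]; C=-R.T@m["tvec"]
    u=cv2.undistortPoints(np.array(px,float).reshape(-1,1,2),K(m),m["D"]).reshape(-1,2)
    d=np.c_[u,np.ones(len(u))]@R
    return C+d*((z-C[2])/d[:,2])[:,None]
def proj(c,P):
    m=camera_model(c); return cv2.projectPoints(np.array(P,float).reshape(-1,1,3),m["rvec"],m["tvec"],K(m),m["D"])[0].reshape(-1,2)
E
python3 - <<'E'
import cv2
t=cv2.imread("pics/top0.png"); s=cv2.imread("pics/scene0.png")
def cr(im,x,y,w,h,k): return cv2.resize(im[y:y+h,x:x+w],None,fx=k,fy=k,interpolation=cv2.INTER_CUBIC)
a=cr(t,285,155,90,120,4.5); b=cr(t,425,165,60,90,6)
cv2.imwrite("pics/c1.png",a);cv2.imwrite("pics/c2.png",b)
cv2.imwrite("pics/c3.png",cr(t,200,198,54,60,8))
cv2.imwrite("pics/c4.png",cr(s,370,140,60,60,8))
cv2.imwrite("pics/c5.png",cr(s,275,155,80,90,6))
E
```

```text
(no output)
```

View pics/c1.png

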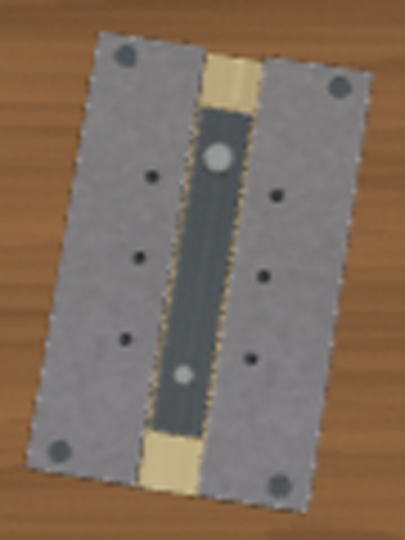

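View pics/c2.png

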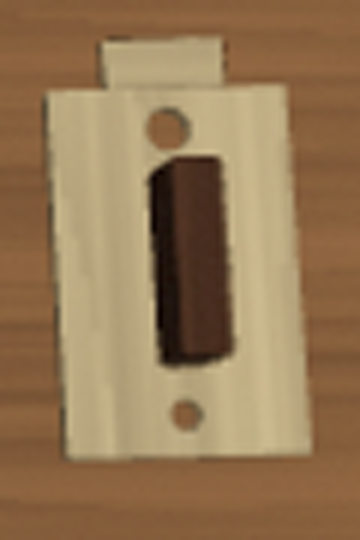

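View pics/c3.png

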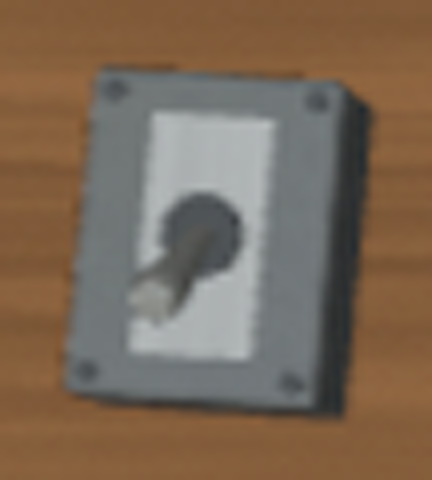

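View pics/c4.png

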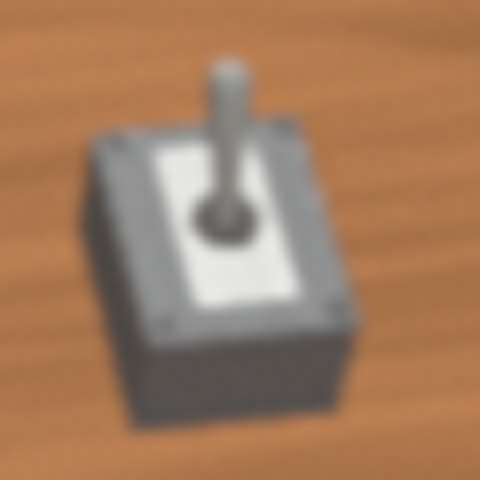

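View pics/c5.png

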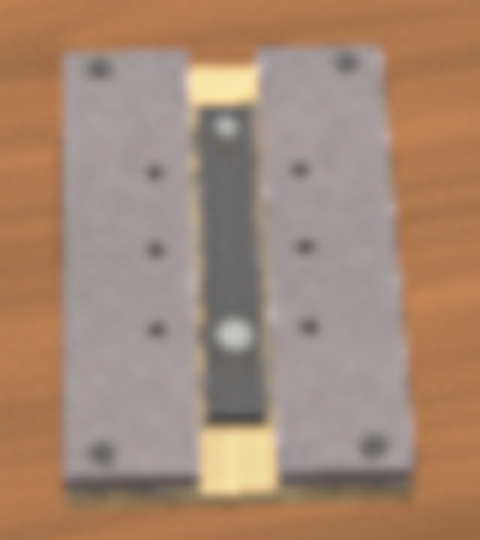

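Run:
```python
from h import *
f=lambda p,o,k:[o[0]+(p[0]+.5)/k-.5,o[1]+(p[1]+.5)/k-.5]
d=[f(p,(285,155),4.5) for p in((218,157),(184,375))]
ds=[f(p,(275,155),6) for p in((234,335),(227,127))]
h=[f(p,(425,165),6) for p in((168,129),(187,415))]
def rep(n,P):
    v=P[0]-P[1]; print(n,P.round(4).tolist(),"mid",P.mean(0).round(4),"len",np.linalg.norm(v).round(4),"yaw",np.degrees(np.arctan2(v[1],v[0])).round(2))
rep("dowel top",unproj("top",d,.048)); rep("dowel scene",unproj("scene",ds,.048))
rep("holes top (top face)",unproj("top",h,.012)); rep("holes z6",unproj("top",h,.008))
# jig corners c1
q=[f(p,(285,155),4.5) for p in((100,33),(372,72),(308,511),(28,467))]
C=unproj("top",q,.03); print("jig",C.round(4).tolist(),C.mean(0)); e=(C[0]+C[1]-C[2]-C[3]); print(np.degrees(np.arctan2(e[1],e[0])))
# plate corners c2
q=[f(p,(425,165),6) for p in((48,90),(286,86),(312,455),(67,458))]
C=unproj("top",q,.012); print("plate",C.round(4).tolist(),C.mean(0)); e=(C[0]+C[1]-C[2]-C[3]); print(np.degrees(np.arctan2(e[1],e[0])))
q=[f(p,(425,165),6) for p in((178,158),(219,160),(230,350),(180,362))]
C=unproj("top",q,.06); print("block",C.round(4).tolist(),C.mean(0)); 
q=[f(p,(200,198),8) for p in((102,68),(345,82),(315,408),(66,390))]
C=unproj("top",q,.06); print("box",C.round(4).tolist(),C.mean(0)); e=(C[0]+C[1]-C[2]-C[3]); print(np.degrees(np.arctan2(e[1],e[0])))
print("tip",unproj("top",[f((150,300),(200,198),8)],.115), unproj("scene",[f((229,68),(370,140),8)],.12))
from scipy.spatial.transform import Rotation as R
w=state()["tool_rot"]; print(R.from_quat(np.roll(w,-1)).as_matrix().round(3))
```

```text
dowel top [[0.5496, -0.0011, 0.048], [0.4189, 0.0192, 0.048]] mid [0.4843 0.009  0.048 ] len 0.1322 yaw -8.84
dowel scene [[0.5499, 0.0012, 0.048], [0.4196, 0.0222, 0.048]] mid [0.4848 0.0117 0.048 ] len 0.1319 yaw -9.15
holes top (top face) [[0.5649, -0.3317, 0.012], [0.4327, -0.3348, 0.012]] mid [ 0.4988 -0.3333  0.012 ] len 0.1322 yaw 1.34
holes z6 [[0.5657, -0.3327, 0.008], [0.4331, -0.3358, 0.008]] mid [ 0.4994 -0.3342  0.008 ] len 0.1326 yaw 1.34
jig [[0.6306, 0.0712, 0.03], [0.6055, -0.0952, 0.03], [0.3399, -0.0538, 0.03], [0.3659, 0.1122, 0.03]] [0.48546161 0.00858862 0.03      ]
-8.834819395794923
plate [[0.5835, -0.2771, 0.012], [0.585, -0.3872, 0.012], [0.4144, -0.3907, 0.012], [0.4134, -0.2797, 0.012]] [ 0.4990748  -0.33364716  0.012     ]
1.0351722007749924
block [[0.5425, -0.3241, 0.06], [0.5415, -0.3422, 0.06], [0.4567, -0.3433, 0.06], [0.4515, -0.3211, 0.06]] [ 0.49804625 -0.33267379  0.06      ]
box [[0.5034, 0.3212, 0.06], [0.4985, 0.2396, 0.06], [0.3902, 0.2465, 0.06], [0.3961, 0.3291, 0.06]] [0.44705447 0.28411193 0.06      ]
-3.91983925901816
tip [[0.42061451 0.28925486 0.115     ]] [[0.41818138 0.28924018 0.12      ]]
[[-0.962  0.272 -0.   ]
 [ 0.272  0.962  0.   ]
 [ 0.     0.    -1.   ]]
```

Request:
{"api": "drive_tool", "payload": {"series": [[[0.04, -0.04, 0], [0, 0, 6]], [[0.07, -0.08, 0], [0, 0, 12]], [[0.1, -0.12, 0], [0, 0, 17]], [[0.13, -0.16, 0], [0, 0, 17]], [[0.16, -0.2, 0], [0, 0, 17]], [[0.19, -0.24, 0], [0, 0, 17]], [[0.22, -0.28, 0], [0, 0, 17]], [[0.25, -0.32, 0], [0, 0, 17]]], "fingers": -1}}

```text
time: 1.4
tool_pos: [0.4172, 0.2849, 0.2317]
tool_rot: [0.001, -0.011, 1.0, 0.0]
contact_force: [0.4, 0.8, 0.4]
gripper_width: 1.0
```

Request:
{"api": "drive_tool", "payload": {"series": [[[0.01, -0.047, 0], [0, 0, 0]], [[0.02, -0.094, 0], [0, 0, 0]], [[0.03, -0.141, 0], [0, 0, 0]], [[0.04, -0.188, 0], [0, 0, 0]], [[0.05, -0.235, 0], [0, 0, 0]], [[0.06, -0.282, 0], [0, 0, 0]], [[0.07, -0.329, 0], [0, 0, 0]], [[0.079, -0.376, 0], [0, 0, 0]]]}}

```text
time: 2.2
tool_pos: [0.4954, -0.0915, 0.2317]
tool_rot: [0.001, -0.01, 1.0, -0.0]
contact_force: [0.9, 0.8, 0.7]
gripper_width: 1.001
```

Request:
{"api": "drive_tool", "payload": {"series": [[[0, -0.048, 0], [0, 0, 0]], [[0, -0.096, 0], [0, 0, 0]], [[0, -0.144, 0], [0, 0, 0]], [[0, -0.192, -0.01], [0, 0, 0]], [[0, -0.22, -0.04], [0, 0, 0]], [[0, -0.236, -0.08], [0, 0, 0]], [[0, -0.238, -0.11], [0, 0, 0]], [[0, -0.238, -0.11], [0, 0, 0]]]}}

```text
time: 3.0
tool_pos: [0.4921, -0.3257, 0.1155]
tool_rot: [-0.004, -0.01, 1.0, 0.004]
contact_force: [-0.7, 1.1, -0.0]
gripper_width: 1.003
```

Run:
```python
from h import *
from scipy.spatial.transform import Rotation as R
s=state(); print(s["tool_pos"],s["joint_pos"]); print(R.from_quat(np.roll(s["tool_rot"],-1)).as_matrix().round(3))
```

```text
[ 0.49210429 -0.32566652  0.11547478] [-7.10695057e-01  7.59390438e-02  1.78864134e+00  1.50603830e-05
  1.28768699e+00 -2.30112635e+00]
[[-1.    -0.02  -0.008]
 [-0.02   1.     0.007]
 [ 0.008  0.007 -1.   ]]
```

Request:
{"api": "drive_tool", "payload": {"series": [[[0, 0, 0], [0, 0, 0]], [[0, 0, 0], [0, 0, 0]], [[0, 0, 0], [0, 0, 0]]]}}

```text
time: 3.3
tool_pos: [0.4967, -0.328, 0.1242]
tool_rot: [0.002, -0.011, 1.0, -0.002]
contact_force: [0.6, 0.0, -0.7]
gripper_width: 0.997
```

Run:
```python
from h import *
from scipy.spatial.transform import Rotation as R
s=state(); print(s["tool_pos"],s["joint_pos"]); print(R.from_quat(np.roll(s["tool_rot"],-1)).as_matrix().round(3))
im=grab_frame("top"); cv2.imwrite("pics/t1.png",cv2.resize(im[120:280,380:540],None,fx=4,fy=4,interpolation=2)[:,:,::-1])
```

```text
[ 0.49669681 -0.32802918  0.12422153] [-7.08652135e-01  6.85704120e-02  1.78072042e+00  1.10053021e-05
  1.28768857e+00 -2.30111710e+00]
[[-1.    -0.022  0.004]
 [-0.022  1.    -0.003]
 [-0.003 -0.003 -1.   ]]
```

View pics/t1.png

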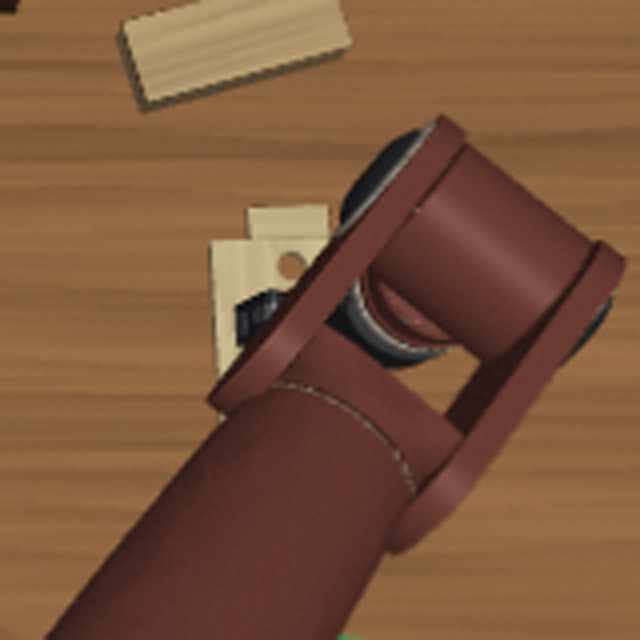

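Request:
{"api": "drive_tool", "payload": {"series": [[[0.002, -0.005, -0.03], [0, 0, 0]], [[0.002, -0.005, -0.06], [0, 0, 0]], [[0.002, -0.005, -0.08], [0, 0, 0]], [[0.002, -0.005, -0.095], [0, 0, 0]], [[0.002, -0.005, -0.102], [0, 0, 0]], [[0.002, -0.005, -0.102], [0, 0, 0]], [[0.002, -0.005, -0.102], [0, 0, 0]], [[0.002, -0.005, -0.102], [0, 0, 0]]]}}

```text
time: 4.15
tool_pos: [0.4983, -0.3332, 0.0209]
tool_rot: [0.001, -0.01, 1.0, -0.001]
contact_force: [-0.1, 0.6, 0.3]
gripper_width: 0.997
```

Good; close on the block.

Request:
{"api": "drive_tool", "payload": {"series": [[[0, 0, 0], [0, 0, 0]], [[0, 0, 0], [0, 0, 0]], [[0, 0, 0], [0, 0, 0]], [[0, 0, 0], [0, 0, 0]], [[0, 0, 0], [0, 0, 0]], [[0, 0, 0], [0, 0, 0]], [[0, 0, 0], [0, 0, 0]], [[0, 0, 0], [0, 0, 0]]], "fingers": 1}}

```text
time: 4.95
tool_pos: [0.4975, -0.3327, 0.0196]
tool_rot: [0.0, -0.01, 1.0, -0.0]
contact_force: [-0.8, -0.5, 2.0]
gripper_width: 0.274
```

Request:
{"api": "drive_tool", "payload": {"series": [[[0, 0, 0.015], [0, 0, 0]], [[0, 0, 0.04], [0, 0, 0]], [[0, 0, 0.07], [0, 0, 0]], [[0, 0, 0.1], [0, 0, 0]], [[0, 0, 0.11], [0, 0, 0]], [[0, 0, 0.11], [0, 0, 0]], [[0, 0, 0.11], [0, 0, 0]]]}}

```text
time: 5.65
tool_pos: [0.4964, -0.3317, 0.1277]
tool_rot: [-0.001, -0.01, 1.0, 0.001]
contact_force: [0.2, -0.2, -3.2]
gripper_width: 0.272
```

Run:
```python
from h import *
from scipy.spatial.transform import Rotation as R
s=state(); print(s["tool_pos"],s["contact_force"]); print(R.from_quat(np.roll(s["tool_rot"],-1)).as_matrix().round(4))
im=grab_frame("scene"); cv2.imwrite("pics/s2.png",cv2.resize(im[130:290,140:300],None,fx=4,fy=4,interpolation=2)[:,:,::-1])
```

```text
[ 0.49641745 -0.33168029  0.12770944] [ 0.18383673 -0.19960425 -3.22501096]
[[-0.9998 -0.0209 -0.002 ]
 [-0.0209  0.9998  0.0017]
 [ 0.002   0.0018 -1.    ]]
```

View pics/s2.png

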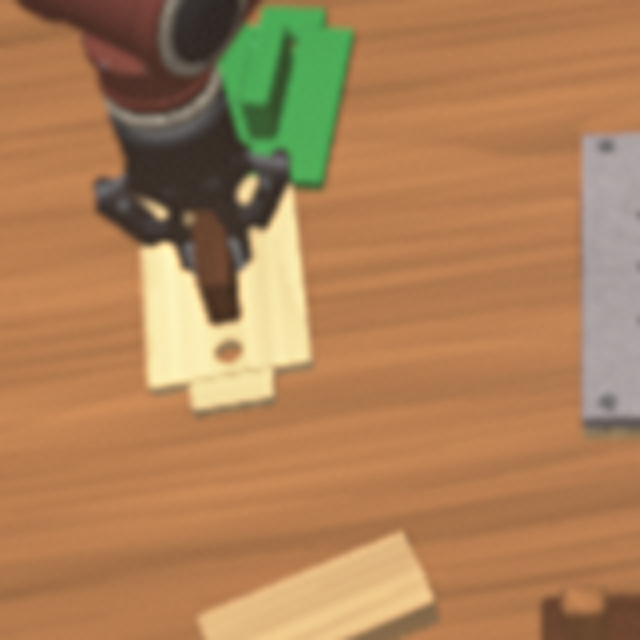

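Request:
{"api": "drive_tool", "payload": {"series": [[[-0.002, 0.03, 0], [0, 0, 0]], [[-0.004, 0.07, 0], [0, 0, -2]], [[-0.006, 0.115, 0], [0, 0, -4]], [[-0.008, 0.16, 0], [0, 0, -6]], [[-0.01, 0.205, 0], [0, 0, -8]], [[-0.012, 0.25, 0], [0, 0, -10.1]], [[-0.013, 0.295, 0], [0, 0, -10.1]], [[-0.013, 0.325, 0], [0, 0, -10.1]]]}}

```text
time: 6.5
tool_pos: [0.4822, -0.0046, 0.1269]
tool_rot: [-0.002, 0.077, 0.997, 0.001]
contact_force: [0.1, 0.3, -3.1]
gripper_width: 0.273
```

Request:
{"api": "drive_tool", "payload": {"series": [[[0, 0.012, 0], [0, 0, 0]], [[0, 0.017, -0.01], [0, 0, 0]], [[0, 0.017, -0.03], [0, 0, 0]], [[0, 0.017, -0.045], [0, 0, 0]], [[0, 0.017, -0.05], [0, 0, 0]], [[0, 0.017, -0.05], [0, 0, 0]], [[0, 0.017, -0.05], [0, 0, 0]], [[0, 0.017, -0.05], [0, 0, 0]]]}}

```text
time: 7.3
tool_pos: [0.4851, 0.0092, 0.0803]
tool_rot: [0.001, 0.078, 0.997, -0.0]
contact_force: [0.9, -0.7, -2.5]
gripper_width: 0.271
```

Run:
```python
from h import *
from scipy.spatial.transform import Rotation as R
s=state(); print(s["tool_pos"],s["contact_force"]); M=R.from_quat(np.roll(s["tool_rot"],-1)).as_matrix();print(M.round(4), np.degrees(np.arctan2(M[1,1],M[0,1]))-90)
im=grab_frame("scene"); cv2.imwrite("pics/s3.png",im[:,:,::-1]); cv2.imwrite("pics/s3c.png",cv2.resize(im[140:260,255:375],None,fx=5,fy=5,interpolation=2)[:,:,::-1])
im=grab_frame("top"); cv2.imwrite("pics/t3.png",im[:,:,::-1]); cv2.imwrite("pics/t3c.png",cv2.resize(im[150:280,270:400],None,fx=4.5,fy=4.5,interpolation=2)[:,:,::-1])
```

```text
[0.48514803 0.0091886  0.08031949] [ 0.85319123 -0.73399114 -2.49212931]
[[-9.879e-01  1.552e-01  1.900e-03]
 [ 1.552e-01  9.879e-01 -3.000e-04]
 [-1.900e-03 -0.000e+00 -1.000e+00]] -8.927822082573428
```

View pics/s3c.png

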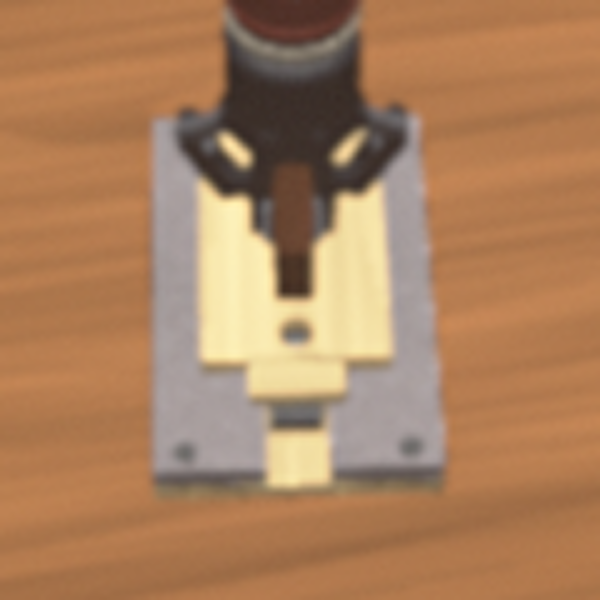

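View pics/t3c.png

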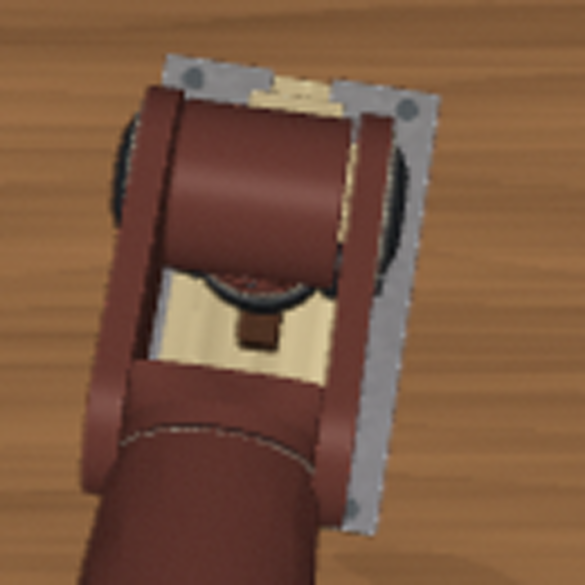

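Run:
```python
from h import *
f=lambda p,o,k:[o[0]+(p[0]+.5)/k-.5,o[1]+(p[1]+.5)/k-.5]
hp=f((296,331),(255,140),5)
for z in (.070,.0725,.075): print(z,unproj("scene",[hp],z))
z=.0725
c=unproj("scene",[f(p,(255,140),5) for p in((200,362),(394,360))],z-.006); print("front corners",c, c.mean(0))
c=unproj("scene",[f(p,(255,140),5) for p in((248,396),(347,396))],z-.006); print("tongue",c, c.mean(0))
# expected
a=np.radians(-8.9); u=np.array([np.cos(a),np.sin(a)]); v=np.array([-u[1],u[0]])
for mid in ([.4848,.0117],):
  for x in(.066,):print("exp big",mid+x*u)
  print("exp front mid",mid+.085*u,"tongue end",mid+.109*u)
# scene initial: check template holes via scene0 for scale
from scipy.ndimage import zoom
s=cv2.imread("pics/s3.png"); cv2.imwrite("pics/s3d.png",cv2.resize(s[185:230,290:340],None,fx=14,fy=12,interpolation=cv2.INTER_CUBIC))
```

```text
0.07 [[0.54913949 0.00194159 0.07      ]]
0.0725 [[0.55091477 0.00159701 0.0725    ]]
0.075 [[0.55269005 0.00125243 0.075     ]]
front corners [[ 0.55816324 -0.05619715  0.0665    ]
 [ 0.57740973  0.0542561   0.0665    ]] [ 0.56778648 -0.00097052  0.0665    ]
tongue [[ 0.5866672  -0.03309699  0.0665    ]
 [ 0.59709039  0.02254588  0.0665    ]] [ 0.5918788  -0.00527555  0.0665    ]
exp big [0.55000535 0.00148911]
exp front mid [ 0.56877659 -0.00145038] tongue end [ 0.59248763 -0.00516343]
```

View pics/s3d.png

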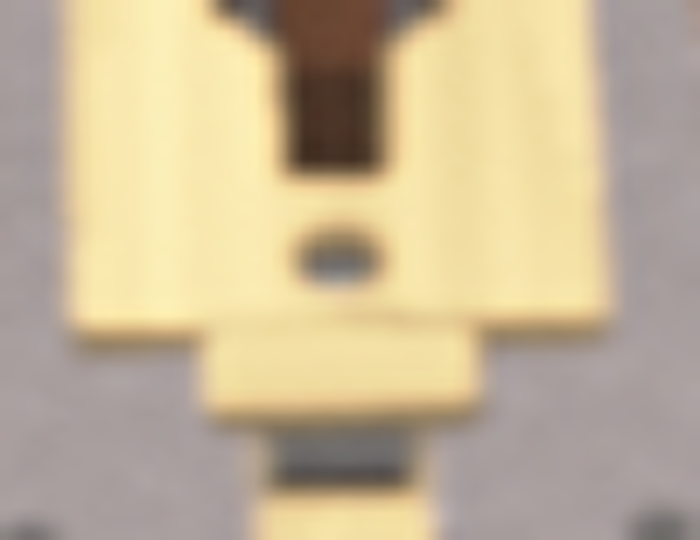

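Request:
{"api": "drive_tool", "payload": {"series": [[[0, 0, -0.005], [0, 0, 0]], [[0, 0, -0.01], [0, 0, 0]], [[0, 0, -0.012], [0, 0, 0]], [[0, 0, -0.014], [0, 0, 0]], [[0, 0, -0.016], [0, 0, 0]], [[0, 0, -0.018], [0, 0, 0]], [[0, 0, -0.018], [0, 0, 0]], [[0, 0, -0.018], [0, 0, 0]]]}}

```text
time: 8.2
tool_pos: [0.4833, 0.0097, 0.0603]
tool_rot: [-0.001, 0.078, 0.997, 0.0]
contact_force: [-4.3, -0.9, -4.0]
gripper_width: 0.275
```

Request:
{"api": "drive_tool", "payload": {"series": [[[-0.001, 0, 0], [0, 0, 0]], [[-0.001, 0, -0.003], [0, 0, 0]], [[-0.001, 0, -0.006], [0, 0, 0]], [[-0.001, 0, -0.008], [0, 0, 0]], [[-0.001, 0, -0.009], [0, 0, 0]], [[-0.001, 0, -0.009], [0, 0, 0]], [[-0.001, 0, -0.009], [0, 0, 0]]]}}

```text
time: 8.9
tool_pos: [0.4832, 0.0096, 0.0522]
tool_rot: [-0.0, 0.078, 0.997, 0.0]
contact_force: [-5.1, -0.2, -2.4]
gripper_width: 0.273
```

Request:
{"api": "drive_tool", "payload": {"series": [[[-0.0005, 0, -0.001], [0, 0, 0]], [[-0.001, 0, -0.002], [0, 0, 0]], [[-0.001, 0, -0.003], [0, 0, 0]], [[-0.001, 0, -0.003], [0, 0, 0]], [[-0.001, 0, -0.003], [0, 0, 0]]]}}

```text
time: 9.4
tool_pos: [0.483, 0.0095, 0.0496]
tool_rot: [0.001, 0.078, 0.997, -0.0]
contact_force: [-0.7, 0.4, -3.0]
gripper_width: 0.275
```

Request:
{"api": "drive_tool", "payload": {"series": [[[0, 0, -0.001], [0, 0, 0]], [[0, 0, -0.0015], [0, 0, 0]], [[0, 0, -0.0015], [0, 0, 0]], [[0, 0, -0.0015], [0, 0, 0]]]}}

```text
time: 9.8
tool_pos: [0.483, 0.0095, 0.0495]
tool_rot: [0.0, 0.078, 0.997, -0.0]
contact_force: [-5.5, 1.1, 7.7]
gripper_width: 0.272
```

Request:
{"api": "drive_tool", "payload": {"series": [[[0, 0, 0], [0, 0, 0]], [[0, 0, 0], [0, 0, 0]], [[0, 0, 0], [0, 0, 0]], [[0, 0, 0], [0, 0, 0]], [[0, 0, 0], [0, 0, 0]], [[0, 0, 0], [0, 0, 0]], [[0, 0, 0], [0, 0, 0]], [[0, 0, 0], [0, 0, 0]]], "fingers": -1}}

```text
time: 10.6
tool_pos: [0.4823, 0.0096, 0.0478]
tool_rot: [0.0, 0.078, 0.997, -0.0]
contact_force: [0.1, 0.3, 0.5]
gripper_width: 0.996
```

Request:
{"api": "drive_tool", "payload": {"series": [[[0, 0, 0.02], [0, 0, 0]], [[0, 0, 0.05], [0, 0, 0]], [[0, 0, 0.09], [0, 0, 0]], [[0, 0, 0.13], [0, 0, 0]], [[0, 0, 0.17], [0, 0, 0]], [[0, 0.04, 0.18], [0, 0, 0]], [[0, 0.085, 0.18], [0, 0, 0]], [[0, 0.13, 0.18], [0, 0, 0]]]}}

```text
time: 11.4
tool_pos: [0.4827, 0.1407, 0.229]
tool_rot: [0.001, 0.078, 0.997, 0.0]
contact_force: [1.1, 0.5, -0.9]
gripper_width: 1.004
```

Request:
{"api": "drive_tool", "payload": {"series": [[[-0.01, 0.04, 0], [0, 0, 0]], [[-0.02, 0.08, 0], [0, 0, 0]], [[-0.03, 0.1, 0], [0, 0, 0]], [[-0.03, 0.1, 0], [0, 0, 0]], [[-0.03, 0.1, 0], [0, 0, 0]]], "fingers": 1}}

```text
time: 11.9
tool_pos: [0.4522, 0.2396, 0.2277]
tool_rot: [0.0, 0.077, 0.997, -0.0]
contact_force: [-0.0, 0.1, -0.2]
gripper_width: 0.144
```

Run:
```python
from h import *
s=state(); print(s["tool_pos"],s["contact_force"])
im=grab_frame("scene"); cv2.imwrite("pics/s4.png",im[:,:,::-1]); cv2.imwrite("pics/s4c.png",cv2.resize(im[140:260,255:435],None,fx=4.4,fy=4.4,interpolation=2)[:,:,::-1])
im=grab_frame("top"); cv2.imwrite("pics/t4.png",im[:,:,::-1]); cv2.imwrite("pics/t4c.png",cv2.resize(im[150:280,270:400],None,fx=4.5,fy=4.5,interpolation=2)[:,:,::-1])
```

```text
[0.45218171 0.23960736 0.22766813] [-0.04224221  0.11610988 -0.20599178]
```

View pics/s4c.png

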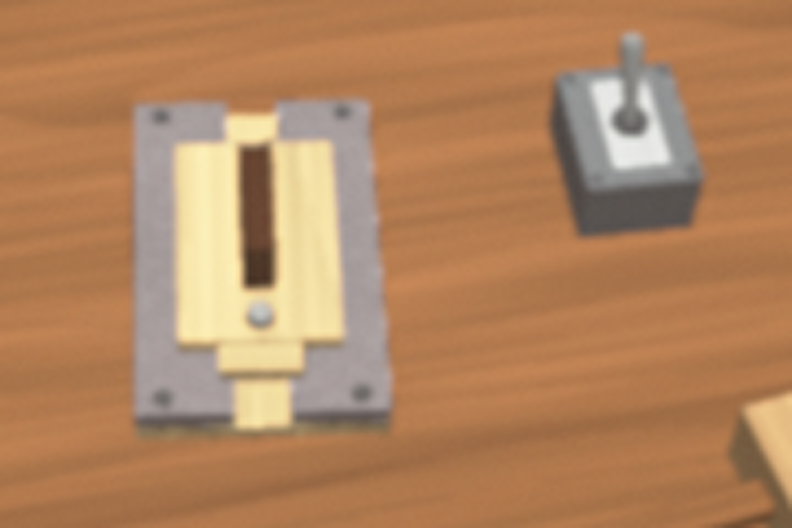

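View pics/t4c.png

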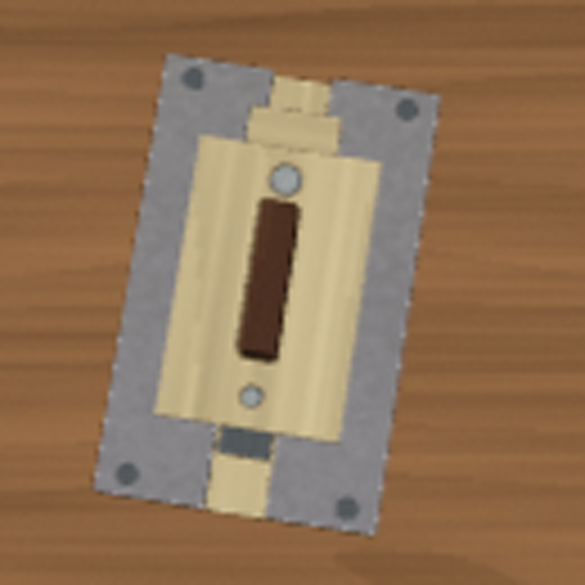

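Request:
{"api": "drive_tool", "payload": {"series": [[[-0.04, 0.02, 0], [0, 0, 5]], [[-0.08, 0.045, 0], [0, 0, 5]], [[-0.092, 0.053, -0.02], [0, 0, 5]], [[-0.092, 0.053, -0.06], [0, 0, 5]], [[-0.092, 0.053, -0.1], [0, 0, 5]], [[-0.092, 0.053, -0.131], [0, 0, 5]], [[-0.092, 0.053, -0.131], [0, 0, 5]], [[-0.092, 0.053, -0.131], [0, 0, 5]]]}}

```text
time: 12.8
tool_pos: [0.3608, 0.2919, 0.0972]
tool_rot: [-0.0, 0.035, 0.999, -0.0]
contact_force: [0.7, 0.7, 0.3]
gripper_width: -0.001
```

Run:
```python
from h import *
s=state(); print(s["tool_pos"],s["contact_force"])
im=grab_frame("scene"); cv2.imwrite("pics/s5c.png",cv2.resize(im[80:220,310:470],None,fx=4.,fy=4.,interpolation=2)[:,:,::-1])
```

```text
[0.36082133 0.29194056 0.09718721] [0.72088048 0.65800001 0.29502462]
```

View pics/s5c.png

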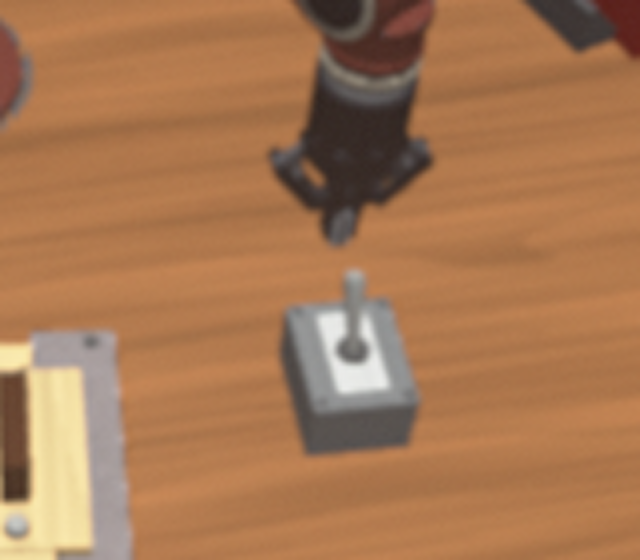

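Request:
{"api": "drive_tool", "payload": {"series": [[[0.015, -0.001, 0], [0, 0, 0]], [[0.03, -0.002, 0], [0, 0, 0]], [[0.04, -0.003, 0], [0, 0, 0]], [[0.05, -0.0035, 0], [0, 0, 0]], [[0.058, -0.004, 0], [0, 0, 0]], [[0.066, -0.0045, 0], [0, 0, 0]], [[0.074, -0.005, 0], [0, 0, 0]], [[0.079, -0.005, 0], [0, 0, 0]]]}}

```text
time: 13.65
tool_pos: [0.4401, 0.2875, 0.0968]
tool_rot: [0.0, 0.034, 0.999, -0.0]
contact_force: [-0.0, 0.5, -0.5]
gripper_width: -0.002
```

Run:
```python
from h import *
s=state(); print(s["tool_pos"],s["contact_force"])
im=grab_frame("scene"); cv2.imwrite("pics/s6c.png",cv2.resize(im[80:220,310:470],None,fx=4.,fy=4.,interpolation=2)[:,:,::-1])
```

```text
[0.44012756 0.28746008 0.09676872] [-0.0316841   0.51893078 -0.49489989]
```

View pics/s6c.png

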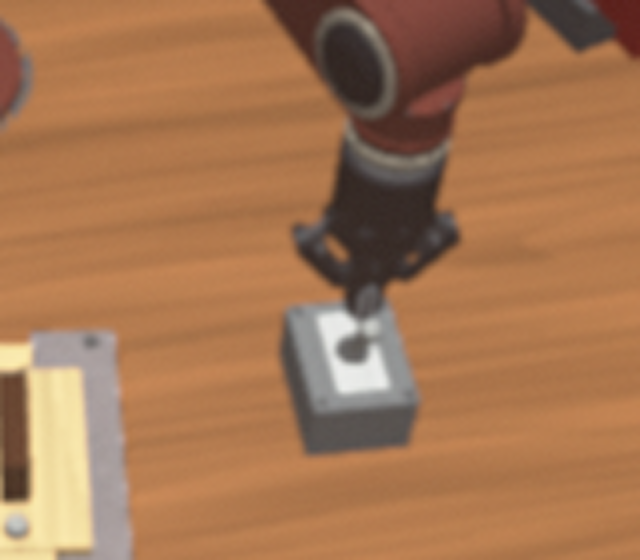

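The bat now points at the camera (around px (402,163)) with no force on the tool, so it looks snapped over. I'll back off and check.

Request:
{"api": "drive_tool", "payload": {"series": [[[-0.02, 0.001, 0], [0, 0, 0]], [[-0.04, 0.003, 0.01], [0, 0, 0]], [[-0.06, 0.004, 0.04], [0, 0, 0]], [[-0.06, 0.01, 0.08], [0, 0, 0]], [[-0.06, 0.04, 0.11], [0, 0, 0]], [[-0.06, 0.08, 0.13], [0, 0, 0]], [[-0.07, 0.12, 0.13], [0, 0, 0]], [[-0.08, 0.16, 0.13], [0, 0, 0]]]}}

```text
time: 14.5
tool_pos: [0.3594, 0.4495, 0.2282]
tool_rot: [0.001, 0.034, 0.999, 0.001]
contact_force: [0.8, -0.5, -0.8]
gripper_width: 0.003
```

Request:
{"api": "drive_tool", "payload": {"series": [[[-0.02, 0.04, 0], [0, 0, 0]], [[-0.04, 0.08, 0], [0, 0, 0]], [[-0.05, 0.1, 0], [0, 0, 0]], [[-0.05, 0.1, 0], [0, 0, 0]], [[-0.05, 0.1, 0], [0, 0, 0]]]}}

```text
time: 15.0
tool_pos: [0.309, 0.5475, 0.2263]
tool_rot: [-0.0, 0.034, 0.999, -0.001]
contact_force: [-0.1, 0.6, -0.5]
gripper_width: -0.007
```

Run:
```python
from h import *
s=state(); print(s["time"],s["tool_pos"],s["contact_force"],s["joint_vel"].round(3))
A=grab_frame("scene");B=grab_frame("top")
cv2.imwrite("pics/s7.png",A[:,:,::-1]);cv2.imwrite("pics/t7.png",B[:,:,::-1])
a=cv2.resize(A[140:250,270:440],None,fx=4.6,fy=4.6,interpolation=2); cv2.imwrite("pics/s7c.png",a[:,:,::-1])
b=cv2.resize(B[150:280,200:380],None,fx=4.4,fy=4.4,interpolation=2); cv2.imwrite("pics/t7c.png",b[:,:,::-1])
```

```text
15.0 [0.30904777 0.54745946 0.226332  ] [-0.12661739  0.56245141 -0.51493527] [-0.026 -0.017  0.012 -0.    -0.    -0.   ]
```

View pics/s7c.png

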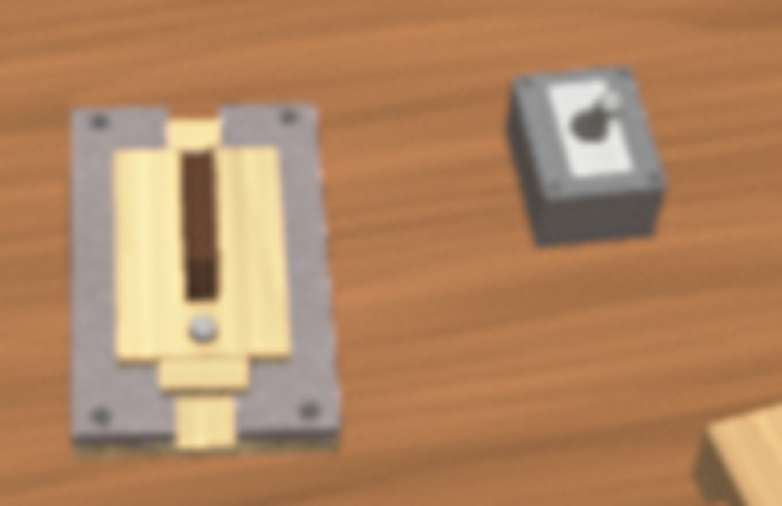

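View pics/t7c.png

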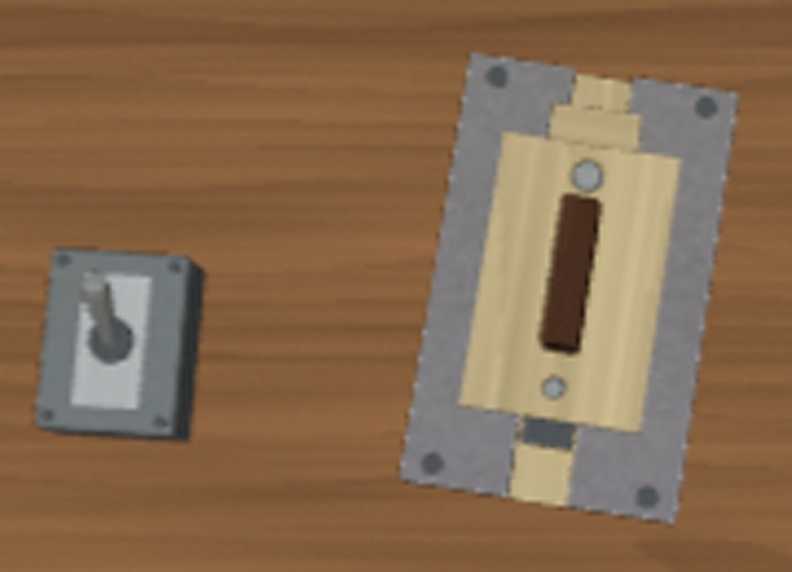

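View pics/t7.png

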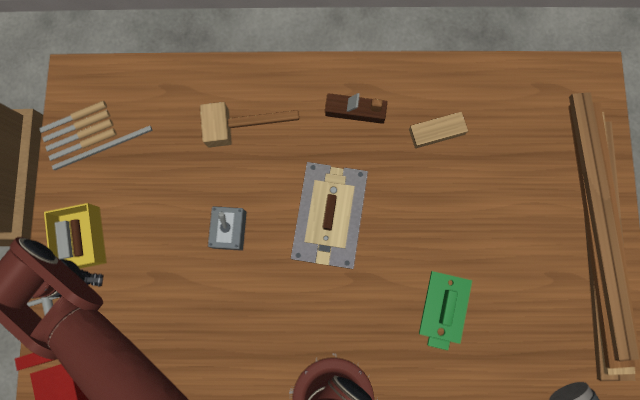

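Run:
```python
from h import *
f=lambda p,o,k:[o[0]+(p[0]+.5)/k-.5,o[1]+(p[1]+.5)/k-.5]
# order: front-left(+y), front-right(-y), back-right, back-left
T=[f(p,(200,150),4.4) for p in((503,133),(681,157),(641,430),(460,405))]
S=[f(p,(270,140),4.6) for p in((291,354),(116,357),(114,149),(277,147))]
def ray(c,px):
    a=unproj(c,[px],0)[0];b=unproj(c,[px],.1)[0];return a,(b-a)/np.linalg.norm(b-a)
for t,s in zip(T,S):
    a,u=ray("top",t);b,v=ray("scene",s)
    l=np.linalg.lstsq(np.c_[u,-v],b-a,rcond=None)[0]
    p,q=a+l[0]*u,b+l[1]*v; print(((p+q)/2).round(4),"gap",np.linalg.norm(p-q).round(4))
for n in("template_grip","big_hole"):
  for c in("top","scene"): print(n,c,[(round(d["confidence"],2),d["location"].round(4) if hasattr(d["location"],'round') else d["location"]) for d in place_of(c,n)])
```

```text
[0.5778 0.0521 0.0422] gap 0.0027
[ 0.5616 -0.0578  0.0452] gap 0.0021
[ 0.3942 -0.0318  0.048 ] gap 0.0029
[0.4098 0.0778 0.0442] gap 0.0036
template_grip top [(0.94, [0.239, -0.3, 0.0339]), (0.81, [0.4882, 0.0134, 0.0678])]
template_grip scene [(0.95, [0.2396, -0.2992, 0.0369]), (0.73, [0.4838, 0.0115, 0.0641])]
big_hole top [(0.77, [0.5463, 0.0013, 0.0417]), (0.7, [0.1745, -0.2848, 0.0087]), (0.51, [0.7255, -0.2939, 0.001])]
big_hole scene [(0.72, [0.1708, -0.2818, 0.0073]), (0.6, [0.5557, 0.0001, 0.0421])]
```

Run:
```python
from h import *
a=np.radians(-8.9);u=np.array([np.cos(a),np.sin(a)]);v=np.array([-u[1],u[0]])
def draw(c,im,mid,z,tilt,o,k,col):
    pl=[(.085,.055),(.085,.028),(.109,.028),(.109,-.028),(.085,-.028),(.085,-.055),(-.085,-.055),(-.085,.055)]
    P=[[*(mid+x*u+y*v),z+tilt*(.085-x)/.17] for x,y in pl]
    q=((proj(c,P)-o+.5)*k-.5); cv2.polylines(im,[np.round(q*8).astype(int)],True,col,1,cv2.LINE_AA,3)
for c,fn,o,w,h,k,mid in(("top","t7",(300,170),60,90,6.6,np.array([.4843,.0095])),("scene","s7",(285,160),60,75,8,np.array([.4848,.0117]))):
    im=cv2.imread(f"pics/{fn}.png")[o[1]:o[1]+h,o[0]:o[0]+w]; im=cv2.resize(im,None,fx=k,fy=k,interpolation=2)
    b=im.copy(); draw(c,b,mid,.042,0,np.array(o),k,(0,0,255)); d=im.copy(); draw(c,d,mid,.042,.006,np.array(o),k,(255,0,0))
    cv2.imwrite(f"pics/{fn}o.png",np.hstack([b,d])[:600,:])
```

```text
(no output)
```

View pics/s7o.png

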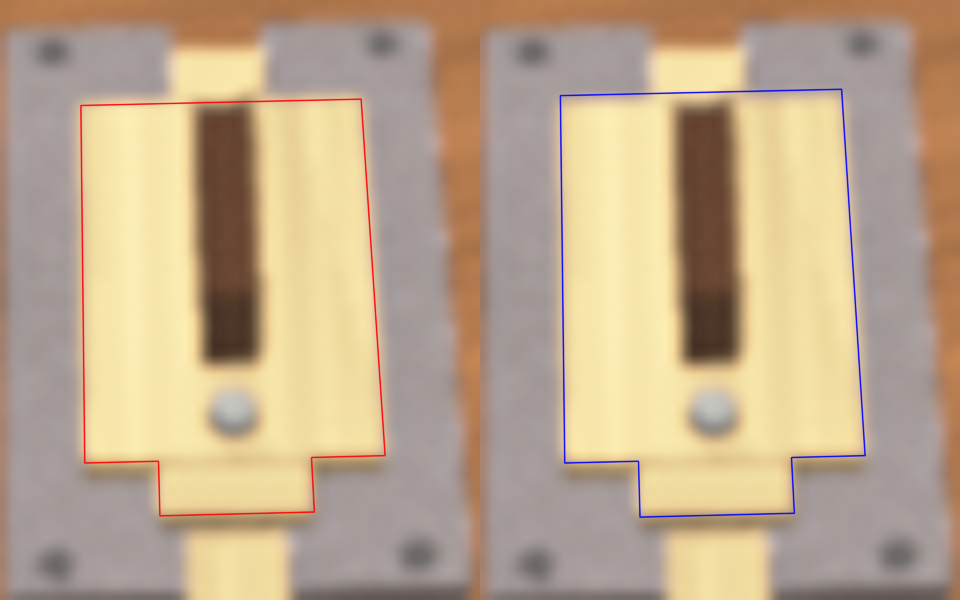

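View pics/t7o.png

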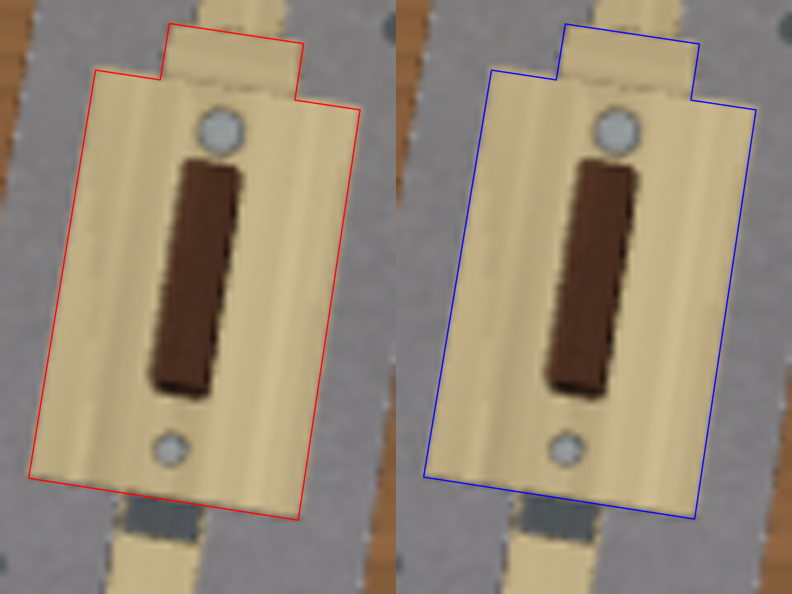

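The flush model outline (red) fits the plate edges in both views, while the tilted one (blue, rear end raised 6 mm) overshoots the back edge in the scene view. So I take the plate to be flush and hand in the job.

```bash
python3 -c "
from plant import *
print(state()['time'],state()['contact_force']); print(job_done())"
```

```text
15.3 [-0.07281463 -0.06161317 -0.05197782]
the job is handed in; nothing more can be done
None
```

I put the plywood template on the jig with both dowels up through its holes, the big hole over the thick dowel at the tongue end. I then flipped the bat toggle from the robot's side to the far side and backed the arm off. I handed the job in at 15.3 s.

**Last checks:**
- **Dowels:** the top view shows both dowels through the holes.
- **Flush:** an outline of the plate lying flush fits its edges in both camera views. Lowering the template, I felt the rails at the expected height.
- **Toggle:** both views show the bat leaning the other way.
- **Contact:** the force on the tool was near zero, so the robot is touching nothing.
- **Bystanders:** the mallet, plane and offcut look unmoved in the top view.

**One check disagreed:** a rough height estimate from hand-picked corners gave 42–48 mm for the plate's top face, where 42 mm is expected, and the back end read highest. I put this down to picking error (the two cameras' sight lines missed each other by 2–4 mm). A test outline with the back end raised 6 mm clearly did not fit, but I did not press on the template again to confirm.

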